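# Load a vial and index the reader slide

## Task

Take the dark brown vial with the black cap out of the tray and stand it fully down in the round pocket of the reader's sliding carriage, leaving the other three vials standing in the tray. Then take the carriage by its upright black grip and slide it along the rail until the spring ball clicks into the notch, and finish still gripping it there with the ball seated: do not let go.

Things in the scene. Friction and masses are not known exactly. Their poses are not given: they have to be found in the camera images.
- sample_center (a point): the vial to read: dark brown glass with a black cap (the only black cap), standing upright in the tray, loose, about 30 g. 62 mm tall, 24 mm across; this point is on its axis, half-way up (31 mm above its foot); its z axis points up out of the cap. It may be gripped round its barrel or cap.
- other_a_center (a point): a dark brown vial with a blue cap, to be left standing in the tray. 62 mm tall, 24 mm across; this point is on its axis, half-way up (31 mm above its foot); its z axis points up out of the cap. 
- other_b_center (a point): a white vial with a blue cap, to be left standing in the tray. 62 mm tall, 24 mm across; this point is on its axis, half-way up (31 mm above its foot); its z axis points up out of the cap. 
- other_c_center (a point): another white vial with a blue cap, to be left standing in the tray. 62 mm tall, 24 mm across; this point is on its axis, half-way up (31 mm above its foot); its z axis points up out of the cap. 
- tray: shallow grey open tray, 118 x 118 mm, walls 20 mm high and 4 mm thick, floor 4 mm thick, fixed to the worktop; origin at the centre of its underside. The four vials stand in it in a square, about 54 mm apart centre to centre, any vial in any place.
- reader: grey rail base, 56 mm wide (its x), 190 mm long (its y, the slide direction), black end stops 30 mm high, fixed; origin: centre of its underside. From 55 to 81 mm along its -x (robot side) stands a blue reading head 88 mm high, 30 mm wide, lens to the rail: with the ball in the notch the vial is in front of the lens. Head and notch shift together along the rail from start to start.
- carriage (a joint): travel (m) of the aluminium carriage (50 mm wide, 84 mm along the rail, top 47 mm above the worktop) along the reader's +y: 0 at the start end, 0.085 at the far stop. Starts between 0 and 0.012. The notch lies somewhere between 0.045 and 0.070, different each time; the rail goes on beyond it. Friction about 1 N.
- pocket (a point): centre of the floor of the round pocket in the carriage, 30 mm across and 17 mm deep, mouth at the carriage's top face; moves with the carriage. It lies 22 mm ahead (+y of the reader) of the carriage's middle. A vial seated here has its middle 31 mm above this point. Its y axis is the slide direction.
- grip_center (a point): upright black grip block on the trailing end of the carriage, 14 mm thick across the rail (its x axis), 22 mm along the rail (its y axis), 45 mm tall, from 47 to 92 mm above the worktop; this point is its centre; 51 mm behind the pocket; moves with the carriage.
- plunger (a joint): drop (m) of the spring ball in the middle of the carriage; a red pin on top (64 mm above the worktop) sinks with it. About 0.0005 on the steel bar under the carriage, 0.006 at the bottom of the V notch. Over the 7 mm before the middle the notch pulls the carriage forward with 3 to 6 N; over the 7 mm past it, it pushes back as much. Within 3 mm of the middle (drop over 0.0035) is seated.
There are look-alikes about, which are no part of the job. What is shaped like the part that bears sample_center but orange is not meant.

How it is judged (in metres and radians):
On the way, in this order (a step that is already met when the one before it is completed fails the run):
1. the black-capped vial stands seated in the carriage pocket, before the carriage is at the notch (horizontal distance between sample_center and pocket below 0.008 m and z of sample_center in the frame of pocket between 0.025 and 0.035 m and angle between sample_center's own z axis and vertical below 0.15 rad), for 0.2 s.
2. the ball drops into the notch with the vial aboard (all of step 1 and value of joint plunger above 0.0035 m), for 0.1 s.
At the end, for the whole second after the job is handed in: black-capped vial in the pocket (axis within 8 mm, middle 25-35 mm above its floor, tilt < 0.15 rad); ball dropped over 3.5 mm into the notch; carriage under 5 mm/s; fingers press the grip with over 2 N; other vials tilted < 0.3 rad and within 80 mm of the tray centre (all of step 2 and contact force between the fingers and grip above 2 N and velocity of joint carriage between -0.005 and 0.005 m/s and angle between each of other_a_center, other_b_center, other_c_center's own z axis and vertical below 0.3 rad and horizontal distance between each of other_a_center, other_b_center, other_c_center and tray below 0.08 m); the arm keeps its last pose, push and grip.
It fails at once if another vial is knocked over (angle between any of other_a_center, other_b_center, other_c_center's own z axis and vertical above 0.6 rad).
It also fails if it takes over 64 s, if anything falls off the work surface, if the arm or the gripper's body presses on something with over 40 N, if the wrist force passes 120 N, or if a joint passes its speed limit or range.

## Robot

A 6-joint arm with a two-finger parallel gripper is mounted at the origin on a cart in front of the work surface, level with it; the furniture and walls round the work are solid. World frame = base frame: x ahead of the robot, y to its left, z up, the work surface at z = 0. Lengths are in mm, angles in degrees, forces in N, time in s.
With the tool pointing down it reaches from about 350 to 850 mm from the base axis. Payload 8.1 kg.
Tool frame: the origin (TCP) lies at the very end of the fingers, on their centre line; the grasp point (between the pads) lies 19 mm behind it; z points along the fingers, y is the line along which they close (so a half turn about z gives the same grasp; the last joint's range is limited). The gripper opens to 85 mm and grips with 20 to 120 N. Pads are 22 mm wide; open, the fingers measure 114 mm over their backs; the gripper's body (76 mm by 85 mm) begins 54 mm behind the grasp point. The pads swing forward as they close: fully open they stand 13 mm farther back than shut.
Start: joints at [-4.893, 7.471, 85.268, -0, 87.261, -4.893], TCP at [600.004, 0.022, 231.292] pointing down, gripper open.
Joint ranges: [-169.43, 169.43], [-51.17, 129.36], [1.28, 143.12], [-76.62, 256.62], [0, 156.53], [-152.29, 152.29]. Speed limits (degrees/s): [136.94, 136.94, 159.86, 180, 180, 180].

## Interface

Orientations are given as [roll, pitch, yaw] about the fixed x, y, z axes, in that order (R = Rz(yaw) Ry(pitch) Rx(roll)).
In Python, from bench import * gives the robot as it stands.
- The arm moves only by the tool play_rows, never from a script. Its argument "increments" is a list of rows, each a list of 3 entries, a list of its own where there are three numbers: the gripper's target within -1 to 1 (fully open at 1, half-way at 0, shut at -1), then the shift along the tool's x, y, z in mm, then the turn about the tool's z in rad. A call has 1 to 12 rows; each row shifts and turns the commanded pose from where the row before left it, along the tool's axes as they then stand; what a row does not reach is not made up. A row lasts 1/12 s, in which the tool goes at most 41.7 mm and 7.16 degrees, less where a joint would pass 70% of its speed; a pose out of reach is approached as far as the arm can. A call is refused whole if a number of a shift passes 41.7 or a number of a turn 0.125, either way. A call with a gripper value outside its range is refused whole. The fingers move at their own pace and stop on an object; "force" is the grip in N (left out, the last holds). Time passes only in rows, so rows that do not move let the fingers close. It gives the time, the measured TCP pose, the force, the opening and the grip force at its end, in the units of the state.
- sense(): the state, without advancing time (a new reading comes with each control period).
- snapshot(name): name is "scene" or "side" or "wrist"; returns a dict with "color" (400x640x3 uint8, red, green, blue), "intrinsics" (3x3 intrinsics, pixels), "world_from_camera" (4x4, takes a point from camera to world coordinates). Camera axes: x right, y down, z forward; pixel columns grow to the right and rows downward; lengths in mm; the calibration is good to about 2 mm. The wrist camera is an equidistant fisheye: a pixel r from the principal point sees the ray r / f radians off the axis. A picture is of the moment at which its call begins. There is no depth.
- hand_in(): hands the job in; it is judged then, once.
Trained networks look in a picture, given as the dict that the camera call returned (one of the last four; its "shot" number tells which), for a name from the list of things; names that differ only in an ending like _2 or _b are one class to them, and where a whole thing is asked for, a point or a joint stands for the part that bears it (a point fixed in the world has none). Each returns a list of dicts, best first, with "p" (0 to 1); they miss things now and then, are a little off and sometimes report something else, mostly with a low value. They report only what shows in the picture. A call takes as long as a camera call. They do not tell look-alikes from the thing itself.
- find_in(query, picture): "xyz" ([x, y, z] in mm, in the coordinates of the camera as it stood for that picture, good to about 4 mm: the middle of the surface that is visible of it).
- regions_of(query, picture): "mask" (400x640 bool, what is visible of it).
- pinpoint(query, picture): "xyz" ([x, y, z] in mm, in the coordinates of the camera as it stood for that picture, good to about 4 mm: a listed point, or the origin of a listed thing).
The state is a dict: "time": time; "joint_pos": joint angles; "qd": joint speeds; "joint_efforts": joint torques, N m; "tool_pos": TCP position; "tcp_rot": TCP orientation; "ft_force": force on the tool from outside, world axes, zero at the start; "wrist_torque": the same for the moment, N m; "finger_gap": finger opening in mm; "grip_force": force on a finger pad.
Only numpy, scipy, OpenCV 4.12 (cv2) and the standard library are available. Lean on these libraries where they do the work, as an engineer would, in place of code of your own. Each camera call takes 0.05 s, during which the arm holds its last target. There are 200 camera calls.

## Working session

There is one attempt and no reset: what is moved stays moved. The work goes in short steps, Python scripts to look and compute and a tool call to move; the robot and the scene stay as the last step left them, time stands still between calls to the robot, and variables do not carry over. Pictures are saved under pics/ and viewed, at most 10 in all, crops included, and the job is handed in when it is done.

Besides the shell and the picture viewer there is one more tool, called as name([rows], argument=value, ...), one row to a line, values as JSON. play_rows: Moves the arm, as the interface text tells. Its arguments: {"type":"object","properties":{"increments":{"type":"array","items":{"type":"array"}},"force":{"type":"number"}},"required":["increments"]}

```bash
mkdir -p pics; cat > h.py <<'E'
from bench import *
import numpy as np, cv2
def w(s,p):
    T=np.array(s["world_from_camera"]);return (T@np.r_[p,1])[:3]
def save(s,n): cv2.imwrite("pics/%s.png"%n,s["color"][:,:,::-1])
def ray_z(s,u,v,z):
    K=np.array(s["intrinsics"]);T=np.array(s["world_from_camera"])
    d=T[:3,:3]@np.linalg.solve(K,[u,v,1]);o=T[:3,3]
    return o+d*(z-o[2])/d[2]
def px(s,P):
    T=np.linalg.inv(s["world_from_camera"]);c=(T@np.r_[P,1])[:3];q=np.array(s["intrinsics"])@c;return q[:2]/q[2]
E
python3 - <<'E'
from h import *
a=snapshot("scene");b=snapshot("side")
save(a,"scene");save(b,"side")
st=sense();print(st["tool_pos"],st["tcp_rot"],st["finger_gap"])
for n,s in (("scene",a),("side",b)):
  for q in ["sample_center","tray","reader","pocket","grip_center"]:
    for r in pinpoint(q,s)[:5]: print(n,q,round(r["p"],2),w(s,r["xyz"]).round(),px(s,w(s,r["xyz"])).round())
E
```

```text
[5.99499761e+02 6.06634185e-02 2.30322288e+02] [-1.79902362e+02 -8.21630491e-03  8.99987566e+01] 85.27032188240206
scene sample_center 0.56 [ 524. -298.   35.] [300. 210.]
scene tray 0.66 [ 551. -324.   -1.] [314. 223.]
scene reader 0.64 [ 417. -320.   -2.] [268. 240.]
scene pocket 0.76 [ 416. -344.   30.] [273. 233.]
scene grip_center 0.59 [ 423. -395.   68.] [288. 226.]
side sample_center 0.61 [ 524. -300.   30.] [316. 204.]
side sample_center 0.59 [ 580. -463.   33.] [374. 245.]
side tray 0.96 [ 547. -328.   -4.] [332. 226.]
side tray 0.42 [ 525. -355.   31.] [324. 218.]
side reader 0.91 [ 415. -322.    2.] [262. 230.]
side pocket 0.74 [ 420. -347.   32.] [266. 222.]
side grip_center 0.72 [ 420. -397.   69.] [270. 218.]
```

View pics/scene.png

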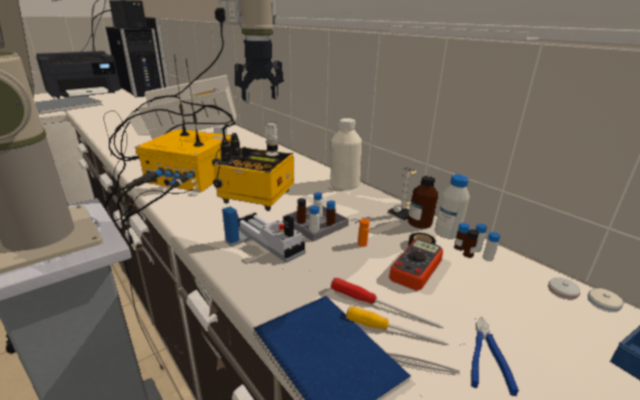

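View pics/side.png

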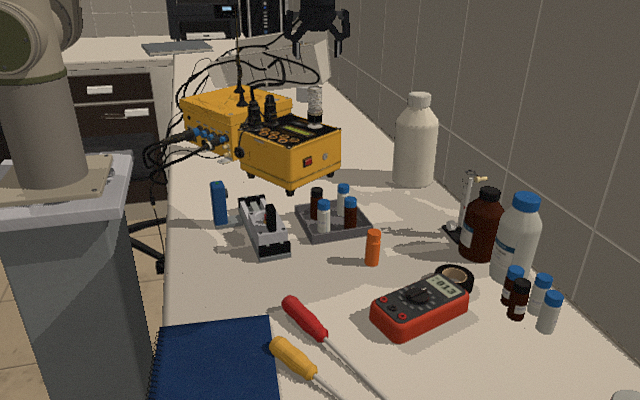

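The side view shows the candidates:
- A black-capped brown vial in the tray at (316,200).
- A blue-capped brown vial in the tray at (350,212).
- An orange look-alike at (374,247).
- A black-capped brown vial outside the tray at (518,300).
- A large brown bottle at (482,225).

I choose (316,200), the only black cap in the tray. The carriage's black grip is at (270,218) and the blue head at (218,203).

```bash
python3 - <<'E'
from h import *
b=snapshot("side")
c=b["color"][165:275,195:405];cv2.imwrite("pics/crop.png",cv2.resize(c[:,:,::-1],None,fx=3.6,fy=3.6,interpolation=cv2.INTER_CUBIC))
base=ray_z(b,290,195,0);print("box corner",base.round(), "left", ray_z(b,248,180,0).round(),ray_z(b,342,172,0).round())
for z in (100,150,200): print(z,ray_z(b,315,88,z).round())
E
```

```text
box corner [ 494. -193.    0.] left [ 417. -100.    0.] [ 636. -107.    0.]
100 [664. 266. 100.]
150 [618.  84. 150.]
200 [571. -98. 200.]
```

View pics/crop.png

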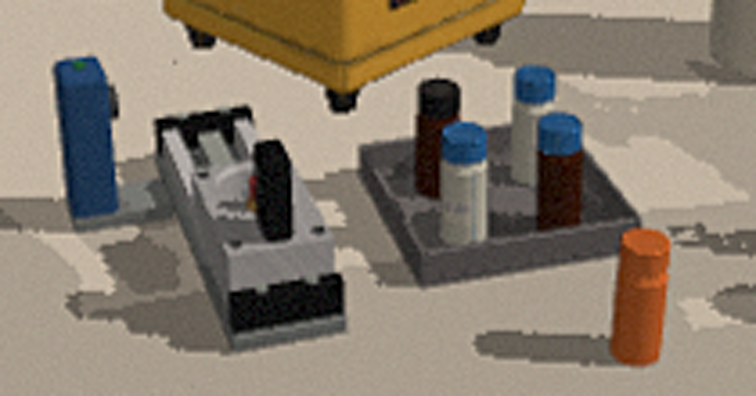

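The crop shows the black-capped brown vial at the tray's back-left corner, the carriage with its upright black grip, and the blue head on the robot side. Next I go up and over the yellow box for a closer look.

play_rows([
  [0.1, [0, 0, -35], 0],
  [0.1, [0, 0, -35], 0],
  [0.1, [-32, -13, 0], 0],
  [0.1, [-32, -13, 0], 0],
  [0.1, [-32, -13, 0], 0],
  [0.1, [-32, -13, 0], 0],
  [0.1, [-32, -13, 0], 0],
  [0.1, [-32, -13, 0], 0],
  [0.1, [-32, -13, 0], 0],
  [0.1, [-32, -13, 0], 0],
  [0.1, [-32, -13, 0], 0],
  [0.1, [-32, -13, 0], 0],
])

```text
time: 1.65
tool_pos: [469.1, -321.4, 301.5]
tcp_rot: [180.0, 0.0, 90.0]
ft_force: [1.7, 0.8, -0.3]
finger_gap: 46.7
grip_force: 0.0
```

play_rows([
  [0.1, [0, 0, 30], 0],
  [0.1, [0, 0, 30], 0],
  [0.1, [0, 0, 30], 0],
  [0.1, [0, 0, 0], 0],
  [0.1, [0, 0, 0], 0],
])

```text
time: 2.07
tool_pos: [468.9, -319.1, 209.8]
tcp_rot: [-179.8, -0.2, 90.0]
ft_force: [-0.6, -0.6, 1.0]
finger_gap: 46.5
grip_force: 0.0
```

```bash
cat >> h.py <<'E'
def pxw(s,P):
    T=np.linalg.inv(s["world_from_camera"]);c=(T@np.r_[P,1])[:3];K=np.array(s["intrinsics"])
    th=np.arctan2(np.hypot(c[0],c[1]),c[2]);u=c[:2]/np.hypot(c[0],c[1])
    return K[:2,2]+np.array([K[0,0],K[1,1]])*th*u
def wray_z(s,u,v,z):
    K=np.array(s["intrinsics"]);T=np.array(s["world_from_camera"])
    q=np.array([(u-K[0,2])/K[0,0],(v-K[1,2])/K[1,1]]);th=np.linalg.norm(q)
    d=T[:3,:3]@np.r_[q/th*np.sin(th),np.cos(th)];o=T[:3,3];return o+d*(z-o[2])/d[2]
E
python3 - <<'E'
from h import *
a=snapshot("wrist");save(a,"wrist1")
st=sense();print(st["time"],st["tool_pos"],st["tcp_rot"],st["finger_gap"])
print(np.array(a["world_from_camera"]).round(2))
for q in ["sample_center","other_a_center","other_b_center","tray","reader","pocket","grip_center"]:
    for r in pinpoint(q,a)[:5]: print(q,round(r["p"],2),w(a,r["xyz"]).round(),pxw(a,w(a,r["xyz"])).round())
E
```

```text
2.1167 [ 470.09016988 -319.96522511  212.23452153] [-1.79995967e+02 -1.94150458e-03  9.00088246e+01] 46.86437579863591
[[ 1.0000e+00  0.0000e+00 -0.0000e+00  4.7036e+02]
 [ 0.0000e+00 -9.5000e-01 -3.0000e-01 -2.4126e+02]
 [-0.0000e+00  3.0000e-01 -9.5000e-01  3.5313e+02]
 [ 0.0000e+00  0.0000e+00  0.0000e+00  1.0000e+00]]
sample_center 0.65 [ 520. -306.   35.] [372. 166.]
sample_center 0.4 [ 580. -465.   36.] [411. 292.]
other_a_center 0.93 [ 576. -355.   32.] [417. 209.]
other_b_center 0.59 [ 573. -302.   36.] [420. 163.]
tray 0.75 [ 550. -322.    1.] [391. 174.]
reader 0.97 [ 419. -323.    2.] [280. 174.]
pocket 0.95 [ 419. -343.   26.] [278. 197.]
grip_center 0.71 [ 426. -401.   72.] [282. 263.]
```

View pics/wrist1.png

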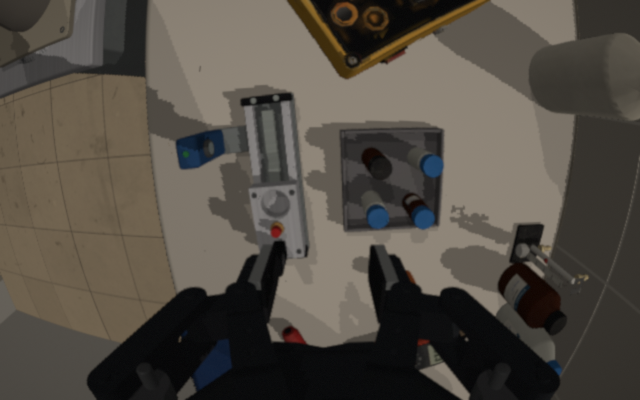

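The wrist view shows the sample at (377,165), the pocket mouth at about (276,203), the red pin at (277,230) and the rail end at (268,98). The grip is partly hidden at (280,250).

```bash
python3 - <<'E'
from h import *
a=snapshot("wrist")
g=cv2.resize(np.hstack([a["color"][85:265,235:315],a["color"][115:240,335:450].copy() if 0 else a["color"][85:265,335:450]])[:,:,::-1],None,fx=3.3,fy=3.3,interpolation=cv2.INTER_CUBIC)
cv2.imwrite("pics/c2.png",g)
for n,u,v,z in [("cap",379,165,66),("pocket",276,203,47),("pin",277,230,64)]+[("tray",*p,20) for p in ((340,129),(442,128),(440,228),(345,232))]: print(n,wray_z(a,u,v,z).round(1))
E
```

```text
cap [ 525.6 -300.8   66. ]
pocket [ 421.8 -345.9   47. ]
pin [ 424.1 -369.6   64. ]
tray [ 490.  -270.6   20. ]
tray [ 606.3 -265.5   20. ]
tray [ 616.8 -387.7   20. ]
tray [ 497.8 -391.2   20. ]
```

View pics/c2.png

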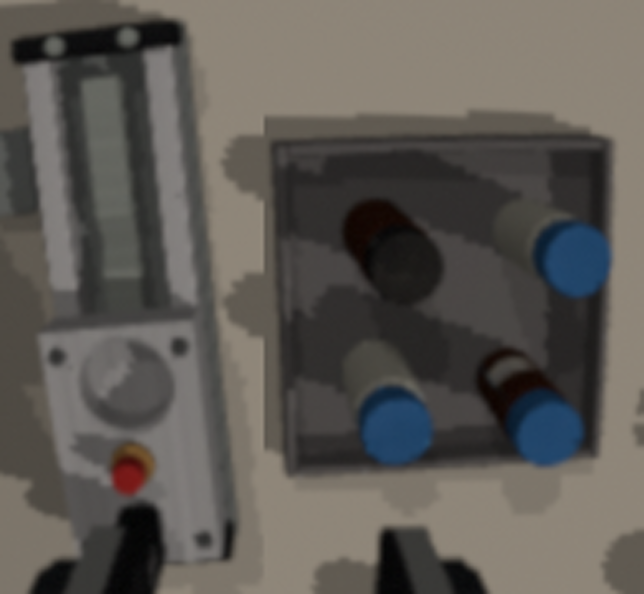

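```bash
python3 - <<'E'
from h import *
a=snapshot("wrist")
L=lambda x,y:(235+x/3.3,85+y/3.3); R=lambda x,y:(335+(x-264)/3.3,85+y/3.3)
for n,p,z in [("cap",R(407,262),66),("b",R(573,258),66),("a",R(545,425),66),("c",R(396,424),66),("pocket",L(127,382),47),("pin",L(128,475),64),("e1",L(14,45),30),("e2",L(180,26),30),("carrL",L(40,338),47),("carrR",L(193,315),47)]+[("tray",R(*p),20) for p in ((272,141),(608,138),(597,455),(288,472))]: print(n,wray_z(a,*p,z).round(1))
E
```

```text
cap [ 524.5 -299.9   66. ]
b [ 575.7 -297.7   66. ]
a [ 571.7 -350.9   66. ]
c [ 523.8 -350.2   66. ]
pocket [ 419.1 -343.1   47. ]
pin [ 420.6 -368.1   64. ]
e1 [ 382.8 -235.2   30. ]
e2 [ 436.7 -231.2   30. ]
carrL [ 391.3 -328.3   47. ]
carrR [ 441. -321.   47.]
tray [ 486.9 -269.    20. ]
tray [ 602.4 -264.1   20. ]
tray [ 609.8 -380.3   20. ]
tray [ 494.1 -385.6   20. ]
```

play_rows([
  [0.12, [10, 27, 0], 0],
  [0.12, [10, 27, 0], 0],
  [0.12, [0, 0, 14], -0.125],
  [0.12, [0, 0, 14], -0.125],
  [0.12, [0, 0, 14], -0.125],
  [0.12, [0, 0, 14], -0.125],
  [0.12, [0, 0, 14], -0.125],
  [0.12, [0, 0, 14], -0.125],
  [0.12, [0, 0, 14], -0.035],
  [0.12, [0, 0, 0], 0],
  [0.12, [0, 0, 0], 0],
])

```text
time: 3.48
tool_pos: [523.4, -299.5, 112.5]
tcp_rot: [-180.0, -0.1, 134.9]
ft_force: [0.1, 0.1, 0.6]
finger_gap: 47.8
grip_force: 0.0
```

```bash
python3 - <<'E'
from h import *
a=snapshot("wrist");save(a,"w3")
st=sense();print(st["time"],st["tool_pos"],st["tcp_rot"],st["finger_gap"],st["joint_pos"])
for q in ["sample_center"]:
    for r in pinpoint(q,a)[:5]: print(q,round(r["p"],2),w(a,r["xyz"]).round(),pxw(a,w(a,r["xyz"])).round())
print(pxw(a,[524,-300,66]),pxw(a,[524,-300,4]))
E
```

```text
3.5333 [ 524.06855585 -300.02203984  113.71301898] [-1.79998729e+02 -4.31127850e-03  1.34868326e+02] 47.94206408022347 [-3.46539929e+01  1.28155629e+01  9.18270089e+01 -4.81556085e-04
  7.53618988e+01 -7.95221976e+01]
sample_center 0.9 [ 522. -305.   35.] [315. 212.]
sample_center 0.37 [ 418. -326.   -1.] [213. 132.]
[322.15550203 224.51546764] [322.4122889  196.79956346]
```

View pics/w3.png

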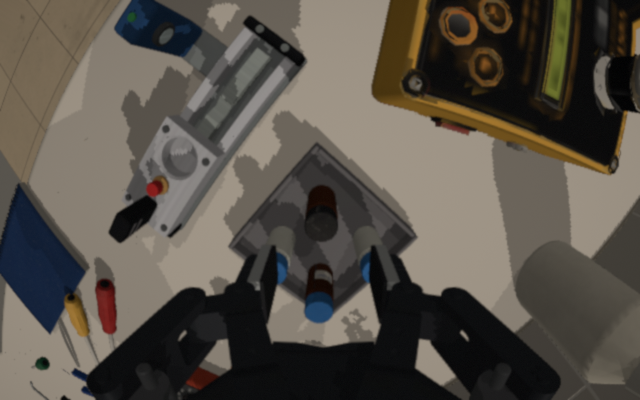

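The cap shows at (322,225), right where (524,-300) projects, with the fingers clear on both sides. I descend and grip.

play_rows([
  [0.12, [0, 0, 14], 0],
  [0.12, [0, 0, 14], 0],
  [0.12, [0, 0, 14], 0],
  [0.12, [0, 0, 14], 0],
  [0.12, [0, 0, 14], 0],
  [0.12, [0, 0, 12], 0],
  [0.12, [0, 0, 0], 0],
], force=25)

```text
time: 4.17
tool_pos: [521.7, -298.4, 26.9]
tcp_rot: [-179.9, -0.3, 135.0]
ft_force: [-1.4, 0.5, 0.0]
finger_gap: 48.1
grip_force: 0.0
```

play_rows([
  [-1, [0, 0, 0], 0],
  [-1, [0, 0, 0], 0],
  [-1, [0, 0, 0], 0],
  [-1, [0, 0, 0], 0],
  [-1, [0, 0, 0], 0],
  [-1, [0, 0, 0], 0],
  [-1, [0, 0, 0], 0],
  [-1, [0, 0, 0], 0],
], force=25)

```text
time: 4.83
tool_pos: [524.3, -300.1, 31.7]
tcp_rot: [180.0, 0.0, 135.0]
ft_force: [-0.2, -0.4, 1.9]
finger_gap: 22.5
grip_force: 27.0
```

play_rows([
  [-1, [0, 0, -14], 0],
  [-1, [0, 0, -14], 0],
  [-1, [0, 0, -14], 0],
  [-1, [0, 0, -14], 0],
  [-1, [0, 0, -14], 0],
  [-1, [0, 0, -2], 0.12],
  [-1, [0, 0, 0], 0.12],
  [-1, [0, 0, 0], 0.12],
  [-1, [0, 0, 0], 0.12],
  [-1, [0, 0, 0], 0.12],
  [-1, [0, 0, 0], 0.105],
  [-1, [0, 0, 0], 0],
])

```text
time: 5.83
tool_pos: [524.4, -300.2, 104.8]
tcp_rot: [179.9, 0.0, 94.3]
ft_force: [-0.5, -0.3, 0.2]
finger_gap: 22.4
grip_force: 26.8
```

play_rows([
  [-1, [-6, -20, 0], 0],
  [-1, [-6, -20, 0], 0],
  [-1, [-6, -20, 0], 0],
  [-1, [-6, -20, 0], 0],
  [-1, [-6, -20, 0], 0],
  [-1, [-4.5, -8, 0], 0],
  [-1, [0, 0, 0], 0],
  [-1, [0, 0, 0], 0],
  [-1, [0, 0, 0], 0],
])

```text
time: 6.58
tool_pos: [420.1, -343.0, 103.8]
tcp_rot: [179.9, 0.0, 94.6]
ft_force: [0.1, 1.0, -0.6]
finger_gap: 22.4
grip_force: 26.8
```

```bash
python3 - <<'E'
from h import *
a=snapshot("wrist");b=snapshot("side");s=snapshot("scene")
st=sense();print(st["time"],st["tool_pos"],st["tcp_rot"],st["finger_gap"],st["grip_force"])
for n,k in (("w",a),("side",b),("scene",s)):
 for q in ["sample_center","pocket","grip_center","reader"]:
    for r in pinpoint(q,k)[:3]: print(n,q,round(r["p"],2),w(k,r["xyz"]).round())
c=cv2.resize(a["color"][60:300,200:440],(600,600),interpolation=cv2.INTER_CUBIC)
cv2.imwrite("pics/w4.png",c[:,:,::-1])
E
```

```text
6.7333 [ 419.93545377 -342.56950764  103.33719248] [ 1.79988055e+02 -4.30311983e-03  9.46675993e+01] 22.286112108646304 26.815468546701595
w sample_center 0.89 [ 415. -346.  108.]
w pocket 0.68 [ 413. -344.   31.]
w reader 0.8 [ 416. -327.   -2.]
side sample_center 0.92 [ 577. -462.   32.]
side sample_center 0.72 [ 423. -343.  106.]
side pocket 0.74 [ 418. -323.    2.]
side pocket 0.58 [ 415. -343.   32.]
side grip_center 0.83 [ 417. -396.   67.]
side reader 0.61 [ 416. -325.    1.]
scene sample_center 0.8 [ 420. -344.  105.]
scene sample_center 0.62 [ 576. -463.   27.]
scene pocket 0.86 [ 417. -344.   30.]
scene grip_center 0.6 [ 422. -394.   70.]
scene grip_center 0.19 [ 419. -347.   26.]
scene reader 0.62 [ 415. -324.   -1.]
```

View pics/w4.png

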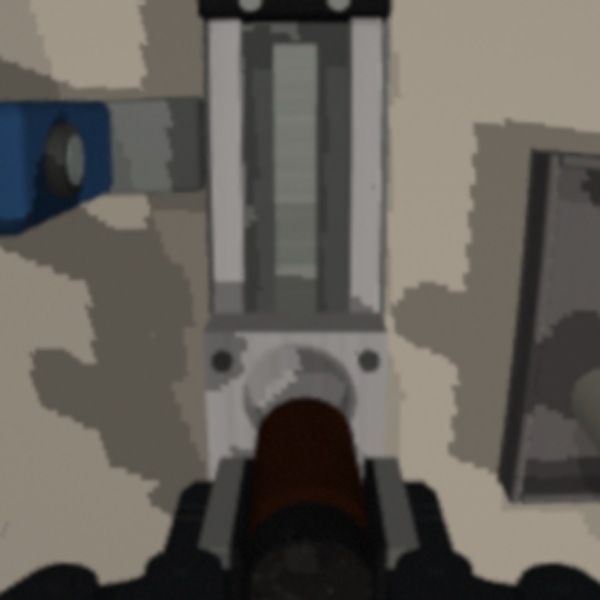

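```bash
python3 - <<'E'
from h import *
a=snapshot("wrist")
U=lambda x,y:(200+x/2.5,60+y/2.5)
for n,p,z in [("screwL",U(221,361),47),("screwR",U(369,361),47),("edgeL",U(206,332),47),("edgeR",U(385,332),47),("mouthtop",U(300,345),47),("mouthL",U(244,395),47),("mouthR",U(356,395),47),("footL",U(259,425),75.6),("footR",U(353,425),75.6),("foottop",U(305,398),75.6)]: print(n,wray_z(a,*p,z).round(1))
E
```

```text
screwL [ 395.6 -334.6   47. ]
screwR [ 435.8 -331.3   47. ]
edgeL [ 391.1 -326.6   47. ]
edgeR [ 439.3 -322.7   47. ]
mouthtop [ 416.7 -328.2   47. ]
mouthL [ 402.4 -344.    47. ]
mouthR [ 433.3 -341.5   47. ]
footL [ 408.  -340.1   75.6]
footR [ 430.6 -338.3   75.6]
foottop [ 418.5 -332.2   75.6]
```

play_rows([
  [-1, [0, -2, 8], 0],
  [-1, [0, 0, 10], 0],
  [-1, [0, 0, 8], 0],
  [-1, [0, 0, 4], 0],
  [-1, [0, 0, 3], 0],
  [-1, [0, 0, 3], 0],
  [-1, [0, 0, 0], 0],
  [-1, [0, 0, 0], 0],
])

```text
time: 8.05
tool_pos: [417.1, -343.2, 67.2]
tcp_rot: [-180.0, -0.0, 94.6]
ft_force: [-0.6, -0.0, -0.5]
finger_gap: 22.7
grip_force: 26.8
```

play_rows([
  [-1, [0, 0, 3], 0],
  [-1, [0, 0, 3], 0],
  [-1, [0, 0, 2], 0],
  [-1, [0, 0, 1], 0],
  [-1, [0, 0, 0], 0],
  [-1, [0, 0, 0], 0],
])

```text
time: 8.55
tool_pos: [417.1, -343.1, 58.2]
tcp_rot: [-180.0, -0.0, 94.6]
ft_force: [-0.1, -0.7, 0.1]
finger_gap: 22.0
grip_force: 26.8
```

Foot is about 0.5 mm above the floor. I release with a partial opening and lift.

play_rows([
  [-0.4, [0, 0, 0], 0],
  [-0.2, [0, 0, 0], 0],
  [0, [0, 0, 0], 0],
  [0, [0, 0, 0], 0],
  [0, [0, 0, 0], 0],
  [0, [0, 0, -15], 0],
  [0, [0, 0, -25], 0],
  [0, [0, 0, -25], 0],
  [0, [0, 0, 0], 0],
])

```text
time: 9.3
tool_pos: [419.5, -345.5, 129.0]
tcp_rot: [179.7, 0.4, 94.6]
ft_force: [0.3, -0.7, 1.4]
finger_gap: 42.8
grip_force: 0.0
```

```bash
python3 - <<'E'
from h import *
a=snapshot("wrist");b=snapshot("side");s=snapshot("scene")
st=sense();print(st["time"],st["tool_pos"],st["tcp_rot"],st["finger_gap"])
for n,k in (("w",a),("side",b),("scene",s)):
 for q in ["sample_center","pocket","grip_center"]:
    for r in pinpoint(q,k)[:3]: print(n,q,round(r["p"],2),w(k,r["xyz"]).round())
c=cv2.resize(b["color"][165:275,195:345],(750,550),interpolation=cv2.INTER_CUBIC)
cv2.imwrite("pics/s5.png",c[:,:,::-1])
E
```

```text
9.45 [ 417.20500899 -343.22673895  123.33481872] [1.79979440e+02 2.45109537e-02 9.45845369e+01] 42.29537056704846
w sample_center 0.82 [ 413. -348.   64.]
w pocket 0.88 [ 416. -343.   31.]
w grip_center 0.98 [ 424. -396.   69.]
w grip_center 0.24 [ 418. -326.   -0.]
w grip_center 0.19 [ 415. -345.   63.]
side sample_center 0.98 [ 578. -465.   32.]
side sample_center 0.74 [ 418. -345.   60.]
side pocket 0.82 [ 416. -343.   34.]
side grip_center 0.56 [ 420. -395.   69.]
scene sample_center 0.78 [ 420. -340.   64.]
scene sample_center 0.65 [ 576. -466.   29.]
scene sample_center 0.25 [ 552. -324.   -1.]
scene pocket 0.86 [ 418. -348.   30.]
scene grip_center 0.96 [ 425. -396.   66.]
```

View pics/s5.png

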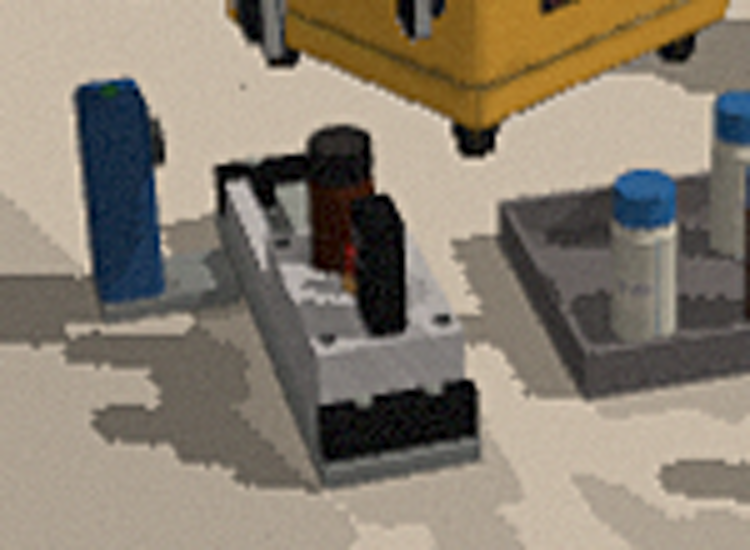

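The vial stands upright in the pocket (side-crop pixel (340,200)) and the grip is behind it. Next I move 51 mm back to the grip.

play_rows([
  [0, [-25, 0, 0], 0],
  [0, [-26, 0, 0], 0],
  [0, [0, 0, 0], 0],
  [0, [0, 0, 14], 0],
  [0, [0, 0, 14], 0],
  [0, [0, 0, 14], 0],
  [0, [0, 0, 14], 0],
  [0, [0, 0, 9], 0],
  [0, [0, 0, 0], 0],
  [0, [0, 0, 0], 0],
])

```text
time: 10.73
tool_pos: [420.9, -393.5, 57.9]
tcp_rot: [-180.0, -0.1, 94.6]
ft_force: [0.4, 0.0, 0.1]
finger_gap: 42.7
grip_force: 0.0
```

play_rows([
  [-1, [0, 0, 0], 0],
  [-1, [0, 0, 0], 0],
  [-1, [0, 0, 0], 0],
  [-1, [0, 0, 0], 0],
  [-1, [0, 0, 0], 0],
  [-1, [0, 0, 0], 0],
  [-1, [0, 0, 0], 0],
  [-1, [0, 0, 0], 0],
  [-1, [0, 0, 0], 0],
], force=40)

```text
time: 11.48
tool_pos: [421.0, -394.8, 59.7]
tcp_rot: [-180.0, 0.1, 94.6]
ft_force: [-4.8, -0.0, 4.2]
finger_gap: 13.6
grip_force: 39.8
```

```bash
python3 - <<'E'
from h import *
a=snapshot("wrist")
st=sense();print(st["time"],st["tool_pos"],st["tcp_rot"],st["finger_gap"],st["grip_force"],st["ft_force"])
c=cv2.resize(a["color"][60:300,200:440],(600,600),interpolation=cv2.INTER_CUBIC)
cv2.imwrite("pics/w6.png",c[:,:,::-1])
E
```

```text
11.5333 [ 420.99507248 -394.77477584   59.714883  ] [-1.79987027e+02  8.30246180e-02  9.45866099e+01] 13.446083341700263 39.767621755599976 [-6.24524785  0.44490826  4.46008322]
```

View pics/w6.png

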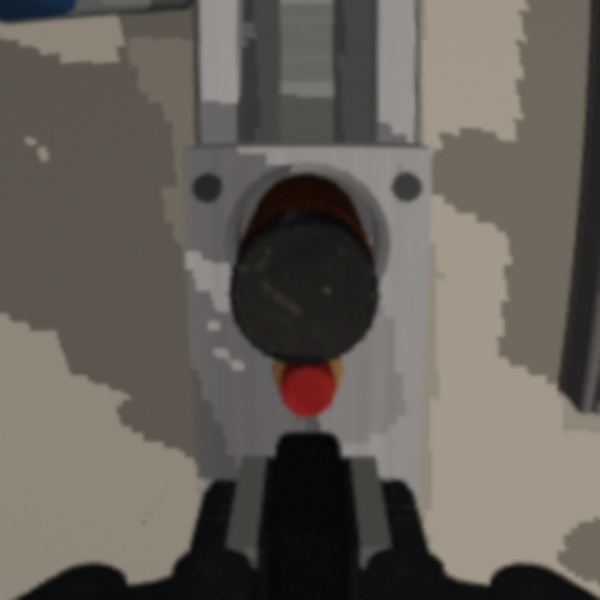

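Grip held. The crop shows the vial upright in the pocket at (305,290) and the red pin up at (307,388). I slide along tool +x.

play_rows([
  [-1, [2, 0, 0], 0],
  [-1, [3, 0, 0], 0],
  [-1, [4, 0, 0], 0],
  [-1, [4, 0, 0], 0],
  [-1, [4, 0, 0], 0],
  [-1, [4, 0, 0], 0],
  [-1, [3, 0, 0], 0],
  [-1, [2, 0, 0], 0],
  [-1, [1, 0, 0], 0],
  [-1, [0, 0, 0], 0],
  [-1, [0, 0, 0], 0],
])

```text
time: 12.45
tool_pos: [418.7, -368.0, 59.7]
tcp_rot: [-180.0, 0.1, 94.6]
ft_force: [-6.4, -0.3, 6.4]
finger_gap: 13.4
grip_force: 40.1
```

```bash
cat > m.py <<'E'
from h import *
a=snapshot("wrist")
st=sense();d=np.array([-0.08,0.997,0])
print(st["time"],np.round(st["tool_pos"],1),round(st["finger_gap"],1),st["grip_force"],np.round(st["ft_force"],1),"along",np.dot(st["ft_force"],d).round(2))
for r in find_in("plunger",a)[:2]: print("pl",round(r["p"],2),w(a,r["xyz"]).round(1))
hsv=cv2.cvtColor(a["color"],cv2.COLOR_RGB2HSV)
m=(((hsv[:,:,0]<6)|(hsv[:,:,0]>174))&(hsv[:,:,1]>170)&(hsv[:,:,2]>110)).astype(np.uint8);m[:, :290]=0;m[:,350:]=0;m[:180]=0;m[240:]=0
ys,xs=np.nonzero(m);print("pin px",len(xs),xs.mean().round(2),ys.mean().round(2),ys.min(),ys.max(), "pred up/down",pxw(a,np.r_[st["tool_pos"][:2]+29*d[:2],64]).round(1),pxw(a,np.r_[st["tool_pos"][:2]+29*d[:2],58.5]).round(1))
b=(hsv[:,:,0]>100)&(hsv[:,:,0]<125)&(hsv[:,:,1]>120);b[:,310:]=0;b[200:]=0
ys,xs=np.nonzero(b)
for x in (xs.max()-2,xs.max()-8) if len(xs) else (): 
    v=ys[xs==x];print("head col",x,v.min(),v.max(),wray_z(a,x,v.min(),45).round(),wray_z(a,x,v.max(),45).round())
E
python3 m.py
```

```text
12.5 [ 418.8 -368.    59.7] 13.7 40.020899176597595 [-5.8 -0.6  5.7] along -0.15
pl 0.88 [ 416.4 -344.8   60.4]
pl 0.3 [ 420.  -302.    46.5]
pin px 275 322.9 216.09 208 225 pred up/down [321.2 208.4] [321.2 204.6]
head col 228 64 105 [ 363. -272.   45.] [ 364. -294.   45.]
head col 222 62 106 [ 360. -271.   45.] [ 361. -294.   45.]
```

play_rows([
  [-1, [2, 0, 0], 0],
  [-1, [3, 0, 0], 0],
  [-1, [4, 0, 0], 0],
  [-1, [4, 0, 0], 0],
  [-1, [4, 0, 0], 0],
  [-1, [3, 0, 0], 0],
  [-1, [2, 0, 0], 0],
  [-1, [0, 0, 0], 0],
  [-1, [0, 0, 0], 0],
])

```text
time: 13.3
tool_pos: [416.9, -346.0, 59.7]
tcp_rot: [-180.0, 0.1, 94.6]
ft_force: [-8.5, -0.6, 7.5]
finger_gap: 13.5
grip_force: 40.3
```

```bash
python3 m.py
```

```text
13.35 [ 416.9 -346.    59.7] 13.3 40.22768318653107 [-6.9 -0.   6.3] along 0.51
pl 0.87 [ 415.6 -322.7   62. ]
pin px 274 322.97 216.04 208 225 pred up/down [321.1 208.4] [321.2 204.7]
head col 230 100 139 [ 363. -269.   45.] [ 364. -289.   45.]
head col 224 97 141 [ 360. -267.   45.] [ 361. -291.   45.]
```

play_rows([
  [-1, [1, 0, 0], 0],
  [-1, [1.5, 0, 0], 0],
  [-1, [1.5, 0, 0], 0],
  [-1, [0, 0, 0], 0],
  [-1, [0, 0, 0], 0],
])

```text
time: 13.82
tool_pos: [416.6, -342.1, 59.7]
tcp_rot: [-180.0, 0.1, 94.6]
ft_force: [-6.2, -0.4, 5.4]
finger_gap: 13.3
grip_force: 40.0
```

```bash
python3 m.py
```

```text
13.8667 [ 416.6 -342.1   59.7] 13.1 40.11588513851166 [-7.8 -0.4  6.1] along 0.24
pl 0.88 [ 413.9 -319.2   61.6]
pl 0.52 [ 522.5 -352.    49.6]
pin px 273 322.93 216.07 208 225 pred up/down [321.1 208.4] [321.2 204.6]
head col 230 106 145 [ 363. -268.   45.] [ 364. -289.   45.]
head col 224 103 147 [ 360. -267.   45.] [ 361. -290.   45.]
```

play_rows([
  [-1, [1, 0, 0], 0],
  [-1, [1.5, 0, 0], 0],
  [-1, [1.5, 0, 0], 0],
  [-1, [0, 0, 0], 0],
  [-1, [0, 0, 0], 0],
])

```text
time: 14.33
tool_pos: [416.3, -338.1, 59.7]
tcp_rot: [-180.0, 0.1, 94.6]
ft_force: [-7.9, -0.5, 6.8]
finger_gap: 13.2
grip_force: 40.2
```

```bash
python3 m.py
```

```text
14.3833 [ 416.3 -338.2   59.7] 13.2 40.1300847530365 [-6.7 -1.1  6.1] along -0.56
pl 0.62 [ 415.8 -313.4   62.3]
pin px 280 322.83 216.09 208 225 pred up/down [321.1 208.3] [321.2 204.6]
head col 230 111 151 [ 363. -267.   45.] [ 364. -288.   45.]
head col 224 109 154 [ 360. -266.   45.] [ 360. -290.   45.]
```

play_rows([
  [-1, [1, 0, 0], 0],
  [-1, [1.5, 0, 0], 0],
  [-1, [1.5, 0, 0], 0],
  [-1, [1, 0, 0], 0],
  [-1, [0, 0, 0], 0],
  [-1, [0, 0, 0], 0],
])

```text
time: 14.93
tool_pos: [415.8, -332.4, 59.7]
tcp_rot: [-180.0, 0.0, 94.6]
ft_force: [-8.5, 4.5, 9.0]
finger_gap: 13.3
grip_force: 40.5
```

```bash
python3 m.py|grep -v head
```

```text
14.9833 [ 415.8 -332.4   59.7] 13.6 40.537946820259094 [-8.2  2.9  9.8] along 3.58
pl 0.72 [ 412.6 -311.5   58.4]
pin px 276 322.85 215.05 207 224 pred up/down [321.1 208.3] [321.2 204.6]
```

play_rows([
  [-1, [1, 0, 0], 0],
  [-1, [1, 0, 0], 0],
  [-1, [1, 0, 0], 0],
  [-1, [0, 0, 0], 0],
  [-1, [0, 0, 0], 0],
])

```text
time: 15.45
tool_pos: [415.5, -329.3, 59.6]
tcp_rot: [-179.9, 0.0, 94.6]
ft_force: [-7.1, 3.6, 9.3]
finger_gap: 13.5
grip_force: 40.6
```

```bash
python3 m.py|grep -v head
```

```text
15.5 [ 415.5 -329.3   59.6] 13.3 40.541510581970215 [-7.7  3.6  8.4] along 4.19
pl 0.87 [ 413.9 -305.2   60.7]
pin px 261 322.87 213.85 206 222 pred up/down [321.1 208.3] [321.2 204.5]
```

play_rows([
  [-1, [1, 0, 0], 0],
  [-1, [1, 0, 0], 0],
  [-1, [1, 0, 0], 0],
  [-1, [0, 0, 0], 0],
  [-1, [0, 0, 0], 0],
])

```text
time: 15.97
tool_pos: [415.3, -326.6, 59.7]
tcp_rot: [-180.0, 0.0, 94.6]
ft_force: [-7.9, 2.5, 8.7]
finger_gap: 13.8
grip_force: 40.5
```

```bash
python3 m.py
```

```text
16.0167 [ 415.3 -326.5   59.6] 13.6 40.45892000198364 [-9.2  2.7  9. ] along 3.42
pl 0.68 [ 413.  -304.8   54.8]
pin px 242 322.92 212.93 206 221 pred up/down [321.1 208.3] [321.1 204.5]
head col 231 130 169 [ 363. -265.   45.] [ 363. -286.   45.]
head col 225 127 173 [ 360. -264.   45.] [ 360. -289.   45.]
```

play_rows([
  [-1, [1, 0, 0], 0],
  [-1, [0, 0, 0], 0],
  [-1, [0, 0, 0], 0],
  [-1, [0, 0, 0], 0],
])

```text
time: 16.4
tool_pos: [415.2, -326.1, 59.7]
tcp_rot: [-180.0, 0.1, 94.6]
ft_force: [-7.8, 0.1, 7.0]
finger_gap: 13.4
grip_force: 40.2
```

```bash
python3 m.py|grep -v head
```

```text
16.45 [ 415.3 -326.1   59.7] 13.3 40.24231016635895 [-8.2 -0.3  6.4] along 0.31
pl 0.78 [ 413.3 -302.5   60.3]
pin px 239 322.96 212.86 206 220 pred up/down [321.1 208.4] [321.2 204.6]
```

Force along the rail is zero and the pin is at its lowest, so the ball is seated. I make a final check and hand in.

```bash
python3 - <<'E'
from h import *
b=snapshot("side");a=snapshot("wrist")
ok=False
for k in (a,b):
    for q in ("sample_center","pocket"):
        for r in pinpoint(q,k)[:2]: print(q,round(r["p"],2),w(k,r["xyz"]).round())
st=sense();print(st["grip_force"],st["tool_pos"],np.abs(st["qd"]).max())
if st["grip_force"]>20: print(hand_in())
E
```

```text
sample_center 0.86 [ 409. -279.   64.]
sample_center 0.73 [ 581. -466.   33.]
sample_center 0.59 [ 410. -274.   63.]
pocket 0.59 [ 413. -271.   30.]
40.24242460727692 [ 415.25504912 -326.08020535   59.65841152] 0.05253293270731832
the job is handed in; nothing more can be done
None
```

I handed the job in with the black-capped vial standing in the carriage pocket, the ball seated in the notch and the gripper still holding the grip at 40 N. The judge's result was not shown. The other three vials were never touched, though I did not take a final picture of the tray.

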